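Fold down a sprung vial ledge and load it

ROBOT

A 6-joint arm with a two-finger parallel gripper is mounted at the origin on a cart in front of the work surface, level with it; the furniture and walls round the work are solid. World frame = base frame: x ahead of the robot, y to its left, z up, the work surface at z = 0. Lengths are in m, angles in degrees, forces in N, time in s.
With the tool pointing down it reaches from about 0.3 to 0.75 m from the base axis. Payload 8.5 kg.
Tool frame: the origin (TCP) lies between the finger pads; the fingertips stand 19 mm ahead of it and the grasp point (between the pads) is the TCP; z points along the fingers, y is the line along which they close (so a half turn about z gives the same grasp; the last joint's range is limited). The gripper opens to 85 mm and grips with 20 to 120 N. Pads are 22 mm wide; open, the fingers measure 114 mm over their backs; the gripper's body (76 mm by 85 mm) begins 54 mm behind the grasp point. The pads swing forward as they close: fully open they stand 13 mm farther back than shut.
Start: joints at [51.721, 21.807, 74.336, -0, 83.858, -12.336], TCP at [0.241, 0.495, 0.211] pointing down, gripper open.
Joint ranges: [-178.18, 178.18], [-50.72, 133.34], [12.68, 142.11], [-81.47, 261.47], [9.98, 163.14], [-165.26, 165.26]. Speed limits (degrees/s): [136.94, 136.94, 180, 180, 180, 180].

INTERFACE

Orientations are given as a 3x3 rotation matrix whose columns are the frame's x, y, z axes.
In Python, from cell import * gives the robot as it stands. The module is installed in compiled form; this text tells all that it offers.
- The arm moves only by the shell command python3 -m pendant 'ROWS' [FORCE]. ROWS is JSON, a list of rows, each a list of 3 entries, a list of its own where there are three numbers: the shift along the tool's x, y, z in mm, then the turn about the tool's z in rad, then the finger opening in mm, from 0 to 85.4. In form: [[[x, y, z], twist, grip], ...]. A call has 1 to 10 rows; each row is the pose to reach, as a shift and turn from the pose commanded when the call began, along the tool's axes at that moment; what a row does not reach only later rows make up. A row lasts 1/10 s, in which the tool goes at most 50 mm and 8.59 degrees, less where a joint would pass 70% of its speed; a pose out of reach is approached as far as the arm can. A call with a gripper value outside its range is refused whole. The fingers move at their own pace and stop on an object; FORCE is the grip in N (left out, the last holds). Time passes only in rows, so rows that repeat a pose let the fingers close. It gives the time, the measured TCP pose, the force, the opening and the grip force at its end, in the units of the state.
- get_obs(): the state, without advancing time (a new reading comes with each control period).
- camera(name): name is "scene" or "top" or "wrist"; returns a dict with "img" (384x512x3 uint8, blue, green, red), "z_map" (384x512 float32, m along the optical axis (not along the pixel's ray), 0 where there is no reading), "intrinsics" (3x3 intrinsics, pixels), "rvec" (rotation vector, rad) and "tvec" (3), from world to camera coordinates, as OpenCV has them. Camera axes: x right, y down, z forward; pixel columns grow to the right and rows downward; lengths in m; the calibration is good to about 2 mm. The wrist camera is an equidistant fisheye: a pixel r from the principal point sees the ray r / f radians off the axis. A picture is of the moment at which its call begins.
- job_done(): hands the job in; it is judged then, once.
The state is a dict: "t": time; "joint_pos": joint angles; "qd": joint speeds; "joint_efforts": joint torques, N m; "eef_pos": TCP position; "tool_rot": TCP orientation; "ft_force": force on the tool from outside, world axes, zero at the start; "torque": the same for the moment, N m; "finger_gap": finger opening in m; "grasp_force": force on a finger pad.
Only numpy, scipy, OpenCV 4.12 (cv2) and the standard library are available. Lean on these libraries where they do the work, as an engineer would, in place of code of your own. Each camera call takes 0.05 s, during which the arm holds its last target. There are 200 camera calls.

TASK

Push the vial stand's sprung ledge over from its folded position, past its over-centre point, until it snaps level onto its stop, and prove that it holds by pressing straight down on its free end with about 10 N for a full second. Then gently stand the tall vial upright in the round nest on the ledge and let go; never load the stand with more than 25 N, and leave everything else where it is.

Things in the scene. Friction and masses are not known exactly. Their poses are not given: they have to be found in the camera images.
- stand: Fixed grey vial stand. Plinth 116 x 88 x 10 mm; origin under its centre, z up, -x side to the robot's right, up to 0.55 rad away from the robot (yaw 1.5 to 2.1). A deck rises from it, clamped anywhere from 0 to 9 mm up: not measured, find it by touch. At 0: hinge pin along y at x = +40, z = +40 mm, between cheeks (85 mm over all, 55 mm high); stop post at x = -45 mm, 39 mm high.
- ledge (a joint): Ledge hinge, rad. 0 = folded: stands up, leaning 0.2 rad past vertical to the stand's +x. 1.77 = level on a rigid stop, free end toward -x. A spring strut drives it away from its dead centre at 1.0, to either stop. Its torque is 0.70 N m against the push at 0, 0.5 at 0.5, none at 1.0, and 0.65 holding it on the stop. A square push 75 mm from the pin takes about 10 N at first.
- stand_nest (a point): Point fixed in the stand (not on the ledge; axes as the stand's): the middle of the nest floor when the ledge is level and the deck at 0, 45 mm over the worktop; the true floor is 0 to 9 mm above it. Nest: round rim on the ledge's upper face, 33 mm inside, 41 outside, 6 high, 36 mm from the pin. When folded that face looks to the stand's +x: push on it.
- stand_end (a point): Point fixed in the stand, 42 mm to -x of stand_nest and level with it: there the flat free end of the level ledge is pressed, its face 0 to 9 mm above. Ledge: aluminium plate 60 mm wide, 6 mm thick, reaching 96 mm from the pin (flat from 58 to 96 mm), upper face 5 mm off the pin's centre. Pressing on the stop gains some 10 to 20 N a millimetre.
- tall_vial: The vial to load: closed glass sample vial with a screw cap, 28 mm across and 95 mm tall, about 55 g, standing loose on the worktop. Origin at the centre of its underside, z up along it.
- short_vial: Bystander: like vial, 27 mm across but only 62 mm tall. Origin at the centre of its underside. One vial stands on each side of the bench, left and right; which is which changes.
- beaker: Bystander: empty glass beaker, 73 mm across, 96 mm tall, origin at the centre of its underside.
- septa_tin: Bystander: round tin, 62 mm across, 30 mm tall, origin at the centre of its underside.
- vial_block: Bystander: small block with two mini vials, 40 x 48 mm, 58 mm tall, origin at the centre of its underside.
There are look-alikes about, which are no part of the job. What is shaped like the tall_vial but pink is not meant.

How it is judged:
By the outcome, as a careful person would: the job done as asked, in the order asked, and still so for the second after the job is handed in, with the robot touching nothing.
It also fails if it takes over 72 s, if anything falls off the work surface, if the arm or the gripper's body presses on something with over 40 N, if the wrist force passes 120 N, or if a joint passes its speed limit or range.

## Working session

There is one attempt and no reset: what is moved stays moved. The work goes in short steps, Python scripts to look and compute and a shell command to move; the robot and the scene stay as the last step left them, time stands still between calls to the robot, and variables do not carry over. Pictures are saved under pics/ and viewed, at most 14 in all, crops included, and the job is handed in when it is done.

```bash
mkdir -p pics; cat > h.py <<'E'
from cell import *
import numpy as np, cv2
def grab(n):
    c=camera(n); np.savez(n+'.npz',**c); return c
def pts(c):
    K=c['intrinsics'];R=cv2.Rodrigues(np.array(c['rvec'],float))[0];t=np.array(c['tvec'],float).ravel()
    z=c['z_map'];v,u=np.indices(z.shape)
    p=np.stack([(u-K[0,2])/K[0,0]*z,(v-K[1,2])/K[1,1]*z,z],-1)
    return (p-t)@R
E
python3 - <<'E'
from h import *
a=grab('scene');b=grab('top')
cv2.imwrite('pics/s1.png',a['img']);cv2.imwrite('pics/t1.png',b['img'])
o=get_obs();print(o['t'],o['eef_pos'],o['tool_rot'],o['ft_force'])
for c in(a,b):print(-cv2.Rodrigues(np.array(c['rvec'],float))[0].T@np.array(c['tvec']).ravel())
E
```

```text
0.1 [0.24041481 0.4943486  0.21037933] [[-8.99237065e-01  4.37460895e-01 -8.15771578e-04]
 [ 4.37461564e-01  8.99236522e-01 -1.02820588e-03]
 [ 2.83771734e-04 -1.28146955e-03 -9.99999139e-01]] [-0.36160867  0.22743802  0.61228869]
[ 0.08988927 -0.46462197  0.87340997]
[0.30995356 0.08684656 1.33680548]
```

View pics/s1.png

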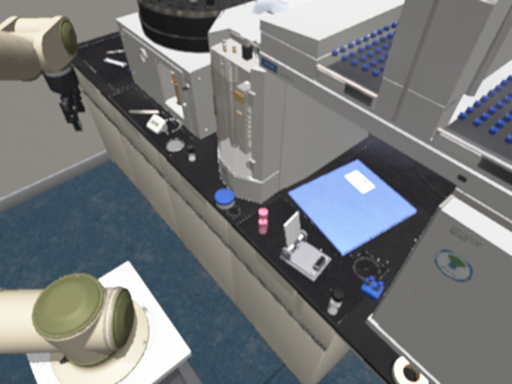

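View pics/t1.png

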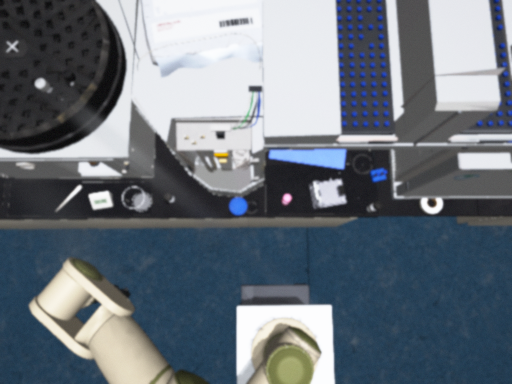

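Scene picture: stand at (305,252) with its folded flap at (292,230), pink vial at (263,220), blue tin at (225,198), block at (372,287). The candidates for the vial are a dark-capped one at (336,302) and one at (190,153). I'll enlarge both and measure them.

```bash
python3 - <<'E'
from h import *
a=dict(np.load('scene.npz'));b=dict(np.load('top.npz'))
f=lambda c,r,s:cv2.resize(c['img'][r[1]:r[3],r[0]:r[2]],None,fx=s,fy=s,interpolation=cv2.INTER_CUBIC)
A=f(a,(150,110,250,185),4);B=f(a,(240,190,400,325),4)[:,:]
H=max(A.shape[0],B.shape[0]);
im=np.zeros((600,800,3),np.uint8);im[:300,:400]=A
T=f(b,(150,150,400,220),1.6)
im2=cv2.resize(B,(400,338));im[:338,400:]=im2
T=f(b,(130,150,390,220),3.0);im[345:345+210,:780]=T
cv2.imwrite('pics/c1.png',im)
P=pts(a)
for u,v in [(190,150),(191,156),(336,295),(335,301),(334,310),(263,212),(263,228),(225,197),(372,287),(176,145)]:print(u,v,P[v,u].round(3))
P=pts(b)
for u,v in [(170,198),(171,199),(373,208),(375,207),(286,199),(238,206),(137,198),(362,163)]:print('top',u,v,P[v,u].round(3))
E
```

```text
190 150 [0.509 0.379 0.054]
191 156 [0.515 0.392 0.014]
336 295 [ 0.472 -0.306  0.091]
335 301 [ 0.464 -0.313  0.081]
334 310 [ 0.468 -0.317  0.03 ]
263 212 [ 0.503 -0.011  0.092]
263 228 [ 0.497 -0.019  0.031]
225 197 [0.484 0.148 0.03 ]
372 287 [ 0.594 -0.338  0.022]
176 145 [0.511 0.489 0.003]
top 170 198 [0.509 0.38  0.061]
top 171 199 [0.507 0.379 0.049]
top 373 208 [ 0.468 -0.298  0.075]
top 375 207 [ 0.469 -0.298  0.096]
top 286 199 [ 0.498 -0.008  0.091]
top 238 206 [0.484 0.153 0.029]
top 137 198 [0.518 0.508 0.005]
top 362 163 [ 0.641 -0.291 -0.002]
```

View pics/c1.png

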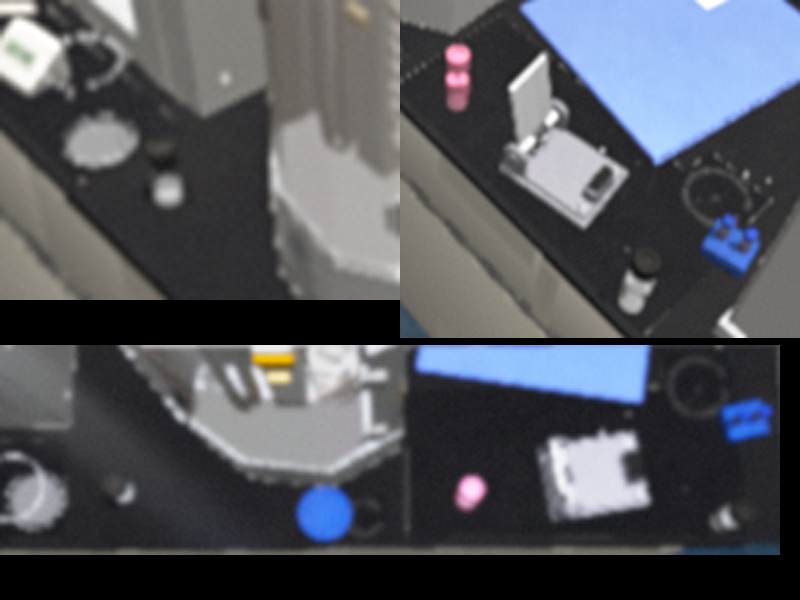

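Top row of the crop: the left vial (scene 190,153) tops out at z≈0.06, so it is the short vial. The right vial with the black cap and white label (scene 336,302; top 375,207) tops at z≈0.096, so it is the tall vial. The pink one (263,220) is the look-alike at (0.50,-0.01). Next I fit the stand's pose.

```bash
python3 - <<'E'
from h import *
from scipy.optimize import minimize
a=dict(np.load('scene.npz'));b=dict(np.load('top.npz'))
Pa=pts(a)[200:300,270:345].reshape(-1,3);Pb=pts(b)[170:215,300:352].reshape(-1,3)
for n,P in(('s',Pa),('t',Pb)):
    m=(P[:,2]>.006)&(P[:,2]<.16)&(P[:,0]>.40)&(P[:,0]<.62)&(P[:,1]<-.03)&(P[:,1]>-.25);P=P[m]
    print(n,len(P),np.histogram(P[:,2],np.arange(0,.16,.005))[0])
    for lo,hi in((.006,.03),(.006,.16)):
        q=P[(P[:,2]>lo)&(P[:,2]<hi)]; r=cv2.minAreaRect(q[:,:2].astype(np.float32)); print(lo,hi,np.round(r[0],4),np.round(r[1],4),r[2])
    q=P[P[:,2]>.07]
    if len(q)>10:
        c=q.mean(0);w,v=np.linalg.eigh(np.cov(q.T));print('ledge',len(q),c.round(4),v[:,0].round(3),w**.5, q.max(0).round(4))
def near(P,c,r):
    d=np.hypot(P[...,0]-c[0],P[...,1]-c[1]);return P[(d<r)&(P[...,2]>.01)&(P[...,2]<.2)]
for P in(pts(a),pts(b)):
    q=near(P,(.47,-.302),.035);t=q[q[:,2]>.085];print('vial',len(q),np.median(q,0).round(4),'top',len(t),t.mean(0).round(4),t.min(0).round(4),t.max(0).round(4))
    q=near(P,(.47,-.302),.12);w=q[np.hypot(q[:,0]-.47,q[:,1]+.302)>.035];print('around',w[::max(1,len(w)//15)].round(3).tolist())
E
```

```text
s 1628 [  0 119 377 409  28  31  29  41  78  69  69  30  17  21  19  20  22  18
  23  19  24  19  21  20  21  25  30  29   0   0   0]
0.006 0.03 [ 0.5491 -0.1646] [0.1375 0.113 ] 2.5976781845092773
0.006 0.16 [ 0.5486 -0.1607] [0.1268 0.1356] 9.287069320678711
ledge 310 [ 0.5188 -0.1078  0.1071] [-0.147  0.966 -0.215] [0.00128693 0.01808332 0.02100768] [ 0.5508 -0.0924  0.138 ]
t 864 [  0  84 232 301  34   8  12  15  36  35  34   9   1   0   0   1   3   3
  11   3   0   0   1   1   2   2  14  18   4   0   0]
0.006 0.03 [ 0.5451 -0.1588] [0.1823 0.1488] 78.64600372314453
0.006 0.16 [ 0.5451 -0.1588] [0.1823 0.1488] 78.64600372314453
ledge 63 [ 0.5163 -0.1009  0.1198] [ 0.182 -0.978  0.101] [0.00288004 0.01623448 0.02213683] [ 0.5455 -0.0917  0.1436]
vial 262 [ 0.4706 -0.3107  0.0736] top 106 [ 0.4748 -0.3093  0.0929] [ 0.4634 -0.3217  0.0856] [ 0.4889 -0.2971  0.0981]
around [[0.531, -0.199, 0.041], [0.536, -0.213, 0.022], [0.509, -0.202, 0.017], [0.501, -0.214, 0.015], [0.574, -0.327, 0.024], [0.512, -0.392, 0.189], [0.576, -0.35, 0.014], [0.512, -0.402, 0.173], [0.513, -0.388, 0.128], [0.513, -0.407, 0.145], [0.514, -0.396, 0.103], [0.514, -0.388, 0.067], [0.512, -0.404, 0.082], [0.508, -0.386, 0.03], [0.513, -0.409, 0.049], [0.51, -0.414, 0.02]]
vial 106 [ 0.4728 -0.3025  0.0874] top 55 [ 0.4741 -0.3072  0.0931] [ 0.462  -0.3199  0.0869] [ 0.4856 -0.2934  0.0992]
around [[0.587, -0.319, 0.061], [0.577, -0.319, 0.024], [0.57, -0.32, 0.022], [0.535, -0.387, 0.166], [0.529, -0.388, 0.163], [0.537, -0.386, 0.086], [0.519, -0.388, 0.163], [0.511, -0.403, 0.193], [0.511, -0.413, 0.176], [0.528, -0.197, 0.044], [0.526, -0.381, 0.029], [0.516, -0.387, 0.07], [0.511, -0.414, 0.078], [0.51, -0.391, 0.039], [0.508, -0.209, 0.019], [0.498, -0.214, 0.011]]
```

```bash
python3 -m pendant '[[[-302,-348,-40],0.967,0],[[-302,-348,-40],0.967,0],[[-302,-348,-40],0.967,0],[[-302,-348,-40],0.967,0],[[-302,-348,-40],0.967,0],[[-302,-348,-40],0.967,0],[[-302,-348,-40],0.967,0],[[-302,-348,-40],0.967,0],[[-302,-348,-40],0.967,0],[[-302,-348,-40],0.967,0]]' 60
cat >> h.py <<'E'
def wpts(c):
    K=c['intrinsics'];R=cv2.Rodrigues(np.array(c['rvec'],float))[0];t=np.array(c['tvec'],float).ravel()
    z=c['z_map'];v,u=np.indices(z.shape)
    x=(u-K[0,2])/K[0,0];y=(v-K[1,2])/K[1,1];r=np.hypot(x,y)+1e-9;k=np.tan(np.minimum(r,1.5))/r
    return (np.stack([x*k*z,y*k*z,z],-1)-t)@R
E
python3 -c "
from h import *
c=grab('wrist');o=get_obs();print(o['t'],o['eef_pos'],o['tool_rot'][:,1],o['joint_pos'],-cv2.Rodrigues(np.array(c['rvec'],float))[0].T@np.array(c['tvec']).ravel())
cv2.imwrite('pics/w1.png',c['img'])"
```

```text
t: 1.1
eef_pos: [0.3608, 0.0457, 0.2511]
tool_rot: [[-0.145, 0.989, 0.001], [0.989, 0.145, -0.001], [-0.001, 0.0, -1.0]]
ft_force: [-1.3, 0.5, -0.6]
finger_gap: 0.0003
grasp_force: 0.0
1.15 [0.36091942 0.04601933 0.25102186] [9.89374850e-01 1.45387072e-01 7.17618351e-05] [-1.15369334e+01  6.24783209e-01  9.52298932e+01 -4.69899340e-02
  8.41240353e+01 -1.98918240e+01] [0.35085341 0.11827575 0.41353374]
```

View pics/w1.png

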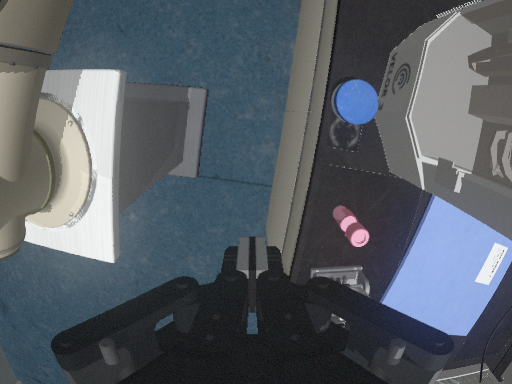

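Wrist view: tin at (357,102), pink vial at (350,228), and the stand only partly visible at (340,285), hidden by the gripper. I move over it for a close measurement.

```bash
python3 -m pendant '[[[-306,46,-30],0,0],[[-306,46,-30],0,0],[[-306,46,-30],0,0],[[-306,46,-30],0,0],[[-306,46,-30],0,0],[[-306,46,-30],0,0],[[-306,46,-30],0,0],[[-306,46,-30],0,0]]'
python3 -c "
from h import *
c=grab('wrist');o=get_obs();print(o['t'],o['eef_pos'],o['ft_force'])
P=wpts(c);m=(P[...,0]>.42)&(P[...,0]<.66)&(P[...,1]>-.27)&(P[...,1]<-.04)&(P[...,2]<.18)&(c['z_map']>0)
q=P[m];print(len(q),np.histogram(q[:,2],np.arange(-.01,.16,.005)))
cv2.imwrite('pics/w2.png',c['img'])"
```

```text
t: 1.95
eef_pos: [0.4517, -0.2467, 0.28]
tool_rot: [[-0.149, 0.989, -0.001], [0.989, 0.149, 0.001], [0.001, -0.001, -1.0]]
ft_force: [-0.5, 0.4, 0.4]
finger_gap: 0.0002
grasp_force: 0.0
2.0 [ 0.451429   -0.24528156  0.28028654] [-0.23995539  1.02555307  0.02694501]
20256 (array([  12, 7143, 4884,  428, 2970, 1693,   37,   29,   63,   69,  306,
        289,  193,  140,   55,   56,   62,   64,   60,   66,   73,   78,
         68,   84,   81,   94,   84,   98,  126,  245,    0,    0,    0]), array([-0.01 , -0.005,  0.   ,  0.005,  0.01 ,  0.015,  0.02 ,  0.025,
        0.03 ,  0.035,  0.04 ,  0.045,  0.05 ,  0.055,  0.06 ,  0.065,
        0.07 ,  0.075,  0.08 ,  0.085,  0.09 ,  0.095,  0.1  ,  0.105,
        0.11 ,  0.115,  0.12 ,  0.125,  0.13 ,  0.135,  0.14 ,  0.145,
        0.15 ,  0.155]))
```

View pics/w2.png

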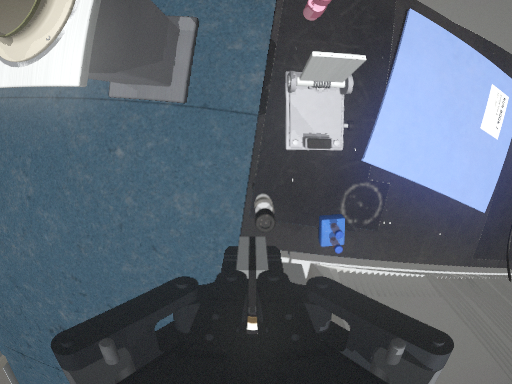

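Wrist view: the whole stand is visible, plinth corners about (287,148) to (345,72), folded ledge at (335,65), stop post (318,144), tall vial (264,212).

```bash
python3 - <<'E'
from h import *
c=dict(np.load('wrist.npz'));P=wpts(c);I=c['z_map']>0
B=I&(P[...,0]>.42)&(P[...,0]<.66)&(P[...,1]>-.27)&(P[...,1]<-.04)
print('worktop z',np.median(P[B&(P[...,2]<.004)],0).round(4))
m=(B&(P[...,2]>.006)&(P[...,2]<.03)).astype(np.uint8)
n,l,s,_=cv2.connectedComponentsWithStats(m);k=1+np.argmax(s[1:,4]);print(s[k])
q=P[l==k];r=cv2.minAreaRect(q[:,:2].astype(np.float32));print('plinth',np.round(r[0],4),np.round(r[1],4),r[2])
print('z hist',np.histogram(q[:,2],np.arange(.006,.03,.002))[0])
L=P[B&(P[...,2]>.07)&(P[...,2]<.132)]
w,v=np.linalg.eigh(np.cov(L.T));nn=v[:,0]*np.sign(v[1,0]);print('ledge',L.mean(0).round(4),nn.round(3),w**.5,'yaw',np.arctan2(nn[1],nn[0]))
for yaw in(np.arctan2(nn[1],nn[0]),):
    ex=np.array([np.cos(yaw),np.sin(yaw)]);ey=np.array([-ex[1],ex[0]])
    for nme,S in(('ledge',P[B&(P[...,2]>.07)]),('plinth',q),('cheek',P[B&(P[...,2]>.045)&(P[...,2]<.066)]),('stop',P[B&(P[...,2]>.033)&(P[...,2]<.052)&(P[...,1]<-.17)])):
        print(nme,'x',np.percentile(S[:,:2]@ex,[1,5,50,95,99]).round(4),'y',np.percentile(S[:,:2]@ey,[1,5,50,95,99]).round(4),'z',np.percentile(S[:,2],[1,50,99]).round(4))
q=P[I&(np.hypot(P[...,0]-.4745,P[...,1]+.308)<.03)&(P[...,2]>.088)];print('vial',len(q),q.mean(0).round(4),cv2.minEnclosingCircle(q[:,:2].astype(np.float32)))
E
```

```text
worktop z [ 5.351e-01 -1.656e-01 -3.000e-04]
[ 285   71   70   80 3363]
plinth [ 0.5396 -0.1586] [0.1034 0.1151] 9.051671981811523
z hist [  51  320  111  247 2001  526   41   13   13   18   12]
ledge [ 0.5221 -0.1091  0.1035] [-0.151  0.968 -0.199] [0.00070439 0.01783261 0.01813308] yaw 1.7254468153677547
ledge x [-0.3222 -0.3194 -0.3026 -0.2939 -0.1821] y [-0.5153 -0.4665 -0.4183 -0.3828 -0.3781] z [0.0935 0.3764 0.4011]
plinth x [-0.2965 -0.2892 -0.2475 -0.2091 -0.2027] y [-0.5551 -0.5426 -0.4983 -0.4603 -0.4583] z [0.0077 0.0151 0.0245]
cheek x [-0.2121 -0.2095 -0.2004 -0.1931 -0.1889] y [-0.5421 -0.5401 -0.4966 -0.4593 -0.4568] z [0.0453 0.0514 0.0655]
stop x [-0.2916 -0.2912 -0.2842 -0.2776 -0.2768] y [-0.5201 -0.5172 -0.4998 -0.4839 -0.4826] z [0.0332 0.0407 0.0431]
vial 308 [ 0.4774 -0.3083  0.0932] ((0.4774596095085144, -0.3092479407787323), 0.013241210952401161)
```

```bash
cat >> h.py <<'E'
yaw=1.7254;O=np.array([.5305,-.1591]);E=np.array([[np.cos(yaw),np.sin(yaw)],[-np.sin(yaw),np.cos(yaw)]])
def st():
    o=get_obs();p=o['eef_pos'];s=E@(p[:2]-O)*1000;f=o['ft_force']
    R=o['tool_rot'];print('t %.2f stand xy %s z %.1f F stand %s fz %.1f gap %.1f yaw %.4f'%(o['t'],s.round(1),p[2]*1000,(E@f[:2]).round(1),f[2],o['finger_gap']*1000,np.arctan2(R[1,0],R[0,0])))
E
python3 -c "from h import *;st()"
python3 -m pendant '[[[175,91,0],0,0],[[175,91,0],0,0],[[175,91,0],0,0],[[175,91,0],0,0],[[175,91,50],0,0],[[175,91,100],0,0],[[175,91,146],0,0],[[175,91,146],0,0],[[175,91,146],0,0]]'
python3 -c "from h import *;st()"
```

```text
t 2.00 stand xy [-73.   91.4] z 280.3 F stand [1.1 0.1] fz 0.0 gap 0.2 yaw 1.7218
t: 2.9
eef_pos: [0.5151, -0.0584, 0.1364]
tool_rot: [[-0.152, 0.988, 0.001], [0.988, 0.152, -0.0], [-0.0, 0.001, -1.0]]
ft_force: [-0.0, -0.0, 0.4]
finger_gap: 0.0001
grasp_force: 0.0
t 2.90 stand xy [101.9  -0.3] z 136.4 F stand [-0.  0.] fz 0.4 gap 0.1 yaw 1.7232
```

```bash
python3 -m pendant '[[[-12,0,2],0,0],[[-22,0,2],0,0],[[-26,0,2],0,0],[[-29,0,2],0,0],[[-32,0,2],0,0],[[-35,0,2],0,0],[[-38,0,2],0,0],[[-41,0,2],0,0]]'
python3 -c "from h import *;st()"
```

```text
t: 3.7
eef_pos: [0.5213, -0.1001, 0.1329]
tool_rot: [[-0.151, 0.989, -0.0], [0.989, 0.151, 0.0], [0.0, -0.0, -1.0]]
ft_force: [0.2, 0.6, -0.5]
finger_gap: 0.0
grasp_force: 0.0
t 3.70 stand xy [59.8  0. ] z 132.9 F stand [ 0.6 -0.3] fz -0.5 gap 0.0 yaw 1.7220
```

Contact was expected at about x=75, yet there is no force. I look.

```bash
python3 -c "
from h import *
c=grab('scene');cv2.imwrite('pics/s2.png',cv2.resize(c['img'][170:300,230:380],None,fx=4,fy=4,interpolation=cv2.INTER_CUBIC));st()
P=pts(c);s=(P[...,:2]-O)@E.T*1000;m=(abs(s[...,1])<50)&(abs(s[...,0])<110)&(P[...,2]>.1)&(P[...,2]<.2)
for lo in range(100,200,8):
  k=m&(P[...,2]*1000>lo)&(P[...,2]*1000<lo+8)
  if k.sum():print(lo,k.sum(),np.percentile(s[k],[5,50,95],axis=0).round(0).tolist())"
```

```text
t 3.75 stand xy [59.3 -0. ] z 132.9 F stand [-0.5  0.3] fz 0.0 gap 0.2 yaw 1.7217
100 34 [[50.0, -26.0], [52.0, -2.0], [53.0, 30.0]]
108 33 [[52.0, -24.0], [53.0, 3.0], [57.0, 30.0]]
116 36 [[53.0, -23.0], [55.0, 9.0], [57.0, 31.0]]
124 39 [[55.0, -26.0], [57.0, -0.0], [59.0, 29.0]]
132 33 [[57.0, -26.0], [59.0, 14.0], [62.0, 29.0]]
148 2 [[50.0, 7.0], [52.0, 7.0], [54.0, 7.0]]
156 11 [[48.0, -3.0], [49.0, 7.0], [56.0, 13.0]]
164 20 [[49.0, -1.0], [53.0, 12.0], [65.0, 15.0]]
172 13 [[48.0, -2.0], [52.0, 9.0], [56.0, 15.0]]
180 13 [[48.0, -3.0], [49.0, 8.0], [53.0, 14.0]]
188 8 [[47.0, -7.0], [49.0, 5.0], [53.0, 13.0]]
196 10 [[47.0, -20.0], [48.0, -1.0], [49.0, 14.0]]
```

View pics/s2.png

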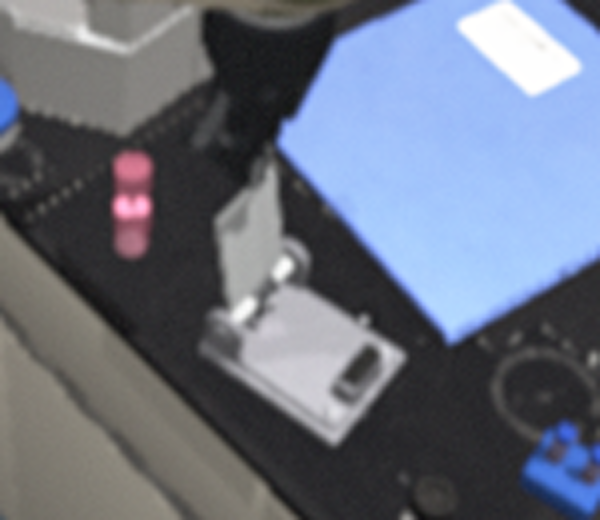

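```bash
python3 -c "
from h import *
c=dict(np.load('wrist.npz'));P=wpts(c);S=np.concatenate([(P[...,:2]-O)@E.T*1000,P[...,2:]*1000],-1)
for v in range(228,340,7):
  print(v,[S[v,u].round(0).astype(int).tolist() for u in(232,242,247,256,262,272)])
c=grab('wrist');st();P=wpts(c);S=np.concatenate([(P[...,:2]-O)@E.T*1000,P[...,2:]*1000],-1)
cv2.imwrite('pics/w3.png',c['img'][150:384,100:412].repeat(2,0).repeat(2,1))
for v in range(214,340,9):
  print(v,[S[v,u].round(0).astype(int).tolist() for u in(232,242,247,256,262,272)])
"
```

```text
228 [[-531, 186, -822], [-187, 107, -2], [-187, 99, -1], [-147, 86, 94], [-150, 78, 88], [-149, 65, 92]]
235 [[-568, 187, -827], [-199, 108, -1], [-199, 99, -1], [-199, 85, 0], [-200, 75, -1], [-199, 59, 0]]
242 [[-602, 188, -822], [-64, 95, 312], [-64, 93, 311], [-64, 88, 310], [-64, 86, 311], [-213, 58, -3]]
249 [[-68, 100, 310], [-64, 95, 318], [-64, 93, 319], [-64, 89, 319], [-64, 86, 318], [-68, 81, 311]]
256 [[-68, 100, 317], [-64, 95, 325], [-64, 93, 325], [-64, 89, 325], [-65, 86, 325], [-69, 81, 317]]
263 [[-68, 100, 325], [-65, 95, 331], [-65, 93, 331], [-65, 89, 331], [-65, 86, 331], [-68, 81, 325]]
270 [[-63, 98, 339], [-64, 95, 337], [-65, 92, 337], [-64, 89, 338], [-64, 86, 338], [-63, 82, 340]]
277 [[-62, 98, 347], [-63, 94, 344], [-63, 92, 344], [-67, 89, 338], [-63, 87, 345], [-62, 83, 347]]
284 [[-63, 98, 349], [-63, 94, 349], [-65, 92, 346], [-68, 89, 342], [-64, 87, 348], [-64, 83, 348]]
291 [[-63, 98, 354], [-63, 94, 354], [-68, 92, 347], [-69, 89, 346], [-63, 87, 354], [-64, 83, 353]]
298 [[-63, 97, 358], [-63, 94, 358], [-72, 92, 347], [-73, 89, 345], [-64, 87,
[... 1199 characters left out ...]
, 1, 190], [70, -2, 189], [70, -5, 189], [65, -10, 181]]
277 [[72, 7, 199], [71, 3, 198], [70, 1, 196], [66, -2, 190], [71, -5, 198], [72, -8, 200]]
286 [[70, 7, 203], [70, 3, 203], [68, 1, 199], [66, -2, 196], [71, -4, 204], [71, -8, 204]]
295 [[71, 6, 210], [71, 3, 210], [64, 1, 200], [63, -2, 199], [70, -4, 209], [71, -8, 209]]
304 [[76, 5, 222], [69, 3, 213], [59, 1, 200], [58, -2, 199], [70, -4, 214], [75, -7, 221]]
313 [[76, 5, 226], [56, 3, 202], [54, 1, 200], [53, -2, 198], [57, -5, 203], [76, -7, 226]]
322 [[75, 5, 229], [51, 3, 202], [51, 1, 201], [-124, -5, 0], [52, -5, 202], [75, -7, 229]]
331 [[76, 5, 234], [51, 3, 207], [-139, 6, 1], [-140, -5, 0], [52, -5, 208], [75, -6, 234]]
```

View pics/w3.png

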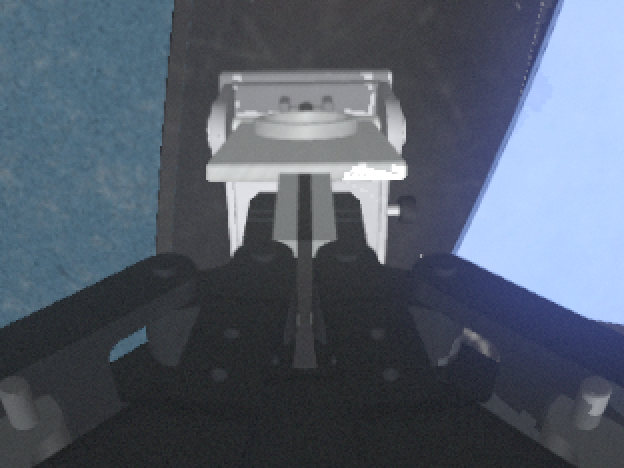

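The picture shows the closed tips above the ledge's top edge: their ends measure z≈155 to 162 mm with the TCP at 133. So the real tips are about 25 mm behind the TCP, not 19 mm ahead, and that is why they passed over the ledge. I back off, go lower, and check the tip height from the scene camera before trusting it.

```bash
python3 -m pendant '[[[38,0,0],0,0],[[38,0,0],0,0],[[38,0,20],0,0],[[38,0,44],0,0],[[38,0,44],0,0]]'
python3 -c "
from h import *
st()
for n in('scene','top','wrist'):
  c=grab(n);P=wpts(c) if n=='wrist' else pts(c);s=(P[...,:2]-O)@E.T*1000;z=P[...,2]*1000
  m=(abs(s[...,1])<17)&(s[...,0]>66)&(s[...,0]<125)&(z>85)&(z<260)&(c['z_map']>0)
  for lo in range(86,180,8):
    k=m&(z>lo)&(z<=lo+8)
    if k.sum():print(n,lo,k.sum(),np.percentile(s[k],[5,50,95],axis=0).round(0).tolist())
"
```

```text
t: 4.3
eef_pos: [0.5142, -0.0621, 0.0867]
tool_rot: [[-0.151, 0.989, -0.005], [0.989, 0.151, 0.002], [0.002, -0.005, -1.0]]
ft_force: [0.1, -0.7, 0.8]
finger_gap: 0.0001
grasp_force: 0.0
t 4.30 stand xy [98.4  1.2] z 86.7 F stand [-0.7  0. ] fz 0.8 gap 0.1 yaw 1.7220
scene 102 2 [[89.0, 8.0], [90.0, 9.0], [91.0, 9.0]]
scene 110 12 [[87.0, -1.0], [90.0, 9.0], [102.0, 15.0]]
scene 118 16 [[87.0, -4.0], [92.0, 10.0], [102.0, 16.0]]
scene 126 16 [[87.0, -3.0], [90.0, 9.0], [96.0, 16.0]]
scene 134 10 [[87.0, -3.0], [88.0, 5.0], [92.0, 13.0]]
scene 142 10 [[85.0, -7.0], [87.0, 8.0], [90.0, 14.0]]
scene 150 16 [[86.0, -8.0], [87.0, 3.0], [98.0, 16.0]]
scene 158 18 [[86.0, -6.0], [92.0, 14.0], [107.0, 16.0]]
scene 166 5 [[82.0, -6.0], [85.0, -3.0], [96.0, 13.0]]
scene 174 14 [[80.0, -12.0], [82.0, -3.0], [89.0, 15.0]]
wrist 110 154 [[104.0, -11.0], [108.0, -1.0], [108.0, 8.0]]
wrist 118 415 [[103.0, -13.0], [104.0, -1.0], [108.0, 11.0]]
wrist 126 443 [[103.0, -13.0], [107.0, -1.0], [108.0, 11.0]]
wrist 134 464 [[104.0, -13.0], [107.0, -1.0], [108.0, 12.0]]
wrist 142 622 [[88.0, -7.0], [106.0, -1.0], [109.0, 5.0]]
wrist 150 1058 [[91.0, -13.0], [109.0, 1.0], [110.0, 15.0]]
wrist 158 1038 [[89.0, -14.0], [109.0, 1.0], [109.0, 13.0]]
wrist 166 343 [[103.0, -14.0], [109.0, 2.0], [113.0, 12.0]]
wrist 174 1287 [[106.0, -16.0], [114.0, 3.0], [114.0, 14.0]]
```

Tip is about 24 mm behind the TCP, confirmed by both cameras. Now I approach the ledge.

```bash
python3 -m pendant '[[[-10,1,-4],0,0],[[-18,1,-4],0,0],[[-21,1,-4],0,0],[[-23,1,-4],0,0],[[-25,1,-4],0,0],[[-27,1,-4],0,0],[[-29,1,-4],0,0]]'
python3 -c "from h import *;st()"
```

```text
t: 5.15
eef_pos: [0.5207, -0.0893, 0.0934]
tool_rot: [[-0.151, 0.989, 0.0], [0.989, 0.151, 0.003], [0.003, 0.001, -1.0]]
ft_force: [-1.7, 8.4, 6.7]
finger_gap: -0.0004
grasp_force: 4.7
t 5.15 stand xy [70.4 -1.1] z 93.4 F stand [8.5 0.4] fz 6.7 gap -0.4 yaw 1.7222
```

```bash
python3 -m pendant '[[[-3,0,0],0,0],[[-6,0,0],0,0],[[-9,0,0],0,0],[[-12,0,0],0,0],[[-15,0,0],0,0]]'
python3 -c "from h import *;st()"
```

```text
t: 5.65
eef_pos: [0.5231, -0.1043, 0.0934]
tool_rot: [[-0.151, 0.989, 0.0], [0.989, 0.151, 0.002], [0.002, 0.001, -1.0]]
ft_force: [-0.8, 9.5, 7.7]
finger_gap: 0.0003
grasp_force: 4.6
t 5.65 stand xy [55.3 -1.1] z 93.4 F stand [ 9.5 -0.7] fz 7.7 gap 0.3 yaw 1.7223
```

```bash
python3 -m pendant '[[[-3,0,0],0,0],[[-6,0,0],0,0],[[-9,0,0],0,0],[[-12,0,0],0,0],[[-15,0,0],0,0],[[-18,0,0],0,0]]'
python3 -c "from h import *;st()"
```

```text
t: 6.25
eef_pos: [0.5258, -0.1217, 0.0927]
tool_rot: [[-0.151, 0.989, -0.0], [0.989, 0.151, 0.004], [0.004, 0.0, -1.0]]
ft_force: [2.6, 8.4, -1.7]
finger_gap: -0.0
grasp_force: 4.0
t 6.25 stand xy [37.7 -1.1] z 92.7 F stand [ 7.9 -3.9] fz -1.7 gap -0.0 yaw 1.7222
```

```bash
python3 -m pendant '[[[-4,0,0],0,0],[[-8,0,0],0,0],[[-12,0,1],0,0],[[-16,0,2],0,0],[[-20,0,4],0,0],[[-24,0,6],0,0],[[-27,0,8],0,0]]'
python3 -c "from h import *;st()"
```

```text
t: 6.95
eef_pos: [0.5294, -0.1494, 0.0844]
tool_rot: [[-0.151, 0.989, -0.002], [0.989, 0.151, 0.002], [0.002, -0.001, -1.0]]
ft_force: [-1.0, 4.8, -0.2]
finger_gap: 0.0001
grasp_force: 1.6
t 6.95 stand xy [ 9.8 -0.4] z 84.4 F stand [4.9 0.3] fz -0.2 gap 0.1 yaw 1.7221
```

```bash
python3 -m pendant '[[[-3,0,2],0,0],[[-6,0,5],0,0],[[-9,0,8],0,0],[[-12,0,11],0,0],[[-15,0,15],0,0],[[-18,0,19],0,0]]'
python3 -c "
from h import *
st();c=grab('top');P=pts(c);s=(P[...,:2]-O)@E.T*1000;z=P[...,2]*1000
c=grab('scene');P=pts(c);s=(P[...,:2]-O)@E.T*1000;z=P[...,2]*1000
m=(abs(s[...,1])<30)&(abs(s[...,0])<70)&(z<160)&(z>5)
for x in range(-60,60,10):
  k=m&(s[...,0]>x)&(s[...,0]<x+10);print(x,k.sum(),np.percentile(z[k],[10,50,90]).round(0) if k.any() else '')
"
```

```text
t: 7.55
eef_pos: [0.5328, -0.1685, 0.0656]
tool_rot: [[-0.15, 0.989, 0.0], [0.989, 0.15, -0.0], [-0.0, 0.0, -1.0]]
ft_force: [-0.5, -0.5, 0.8]
finger_gap: -0.0001
grasp_force: 0.0
t 7.55 stand xy [-9.6 -0.8] z 65.6 F stand [-0.4  0.5] fz 0.8 gap -0.1 yaw 1.7216
-60 143 [ 8. 27. 65.]
-50 107 [18. 63. 66.]
-40 96 [15. 61. 64.]
-30 157 [ 15.  61. 152.]
-20 131 [ 15.  59. 139.]
-10 86 [ 14.  56. 137.]
0 67 [15. 53. 58.]
10 70 [15. 52. 55.]
20 56 [15. 50. 56.]
30 57 [16. 49. 51.]
40 25 [45. 48. 51.]
50 0
```

```bash
cat >> h.py <<'E'
def prof():
    c=grab('scene');P=pts(c);s=(P[...,:2]-O)@E.T*1000;z=P[...,2]*1000
    m=(abs(s[...,1])<30)&(abs(s[...,0])<70)&(z<80)&(z>30)
    print([(x,int(np.median(z[k])) if (k:=m&(s[...,0]>x)&(s[...,0]<x+10)).any() else '') for x in range(-60,60,10)]);return c
E
python3 -m pendant '[[[0,0,-10],0,0],[[0,0,-25],0,0],[[0,0,-25],0,0]]'
python3 -c "
from h import *
st();c=prof();cv2.imwrite('pics/s3.png',cv2.resize(c['img'][180:310,250:400],None,fx=4,fy=4,interpolation=cv2.INTER_CUBIC))"
```

```text
t: 7.95
eef_pos: [0.5337, -0.1684, 0.0933]
tool_rot: [[-0.151, 0.989, 0.004], [0.989, 0.151, -0.002], [-0.003, 0.003, -1.0]]
ft_force: [0.7, 0.5, -0.4]
finger_gap: -0.0003
grasp_force: 0.0
t 7.95 stand xy [-9.7 -1.7] z 93.3 F stand [ 0.4 -0.7] fz -0.4 gap -0.3 yaw 1.7220
[(-60, 54), (-50, 54), (-40, 53), (-30, 53), (-20, 52), (-10, 51), (0, 50), (10, 50), (20, 49), (30, 48), (40, 48), (50, '')]
```

View pics/s3.png

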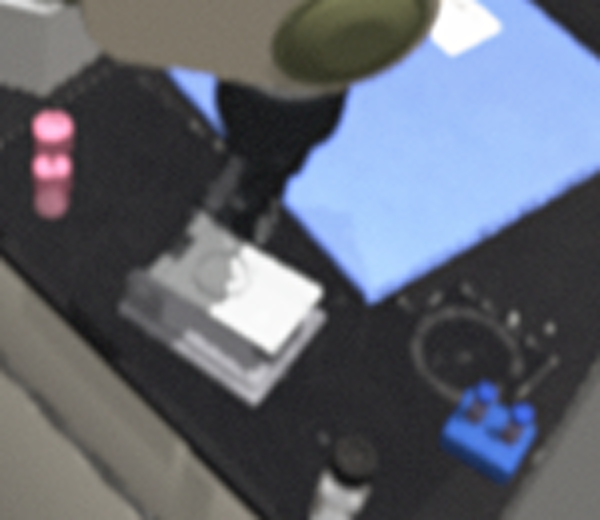

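Picture: the ledge has tipped over, nearly level and settling slowly, nest ring at (220,272). I move above its free end.

```bash
python3 -m pendant '[[[-28,-2,0],0,0],[[-28,-2,20],0,0],[[-28,-2,44],0,0],[[-28,-2,44],0,0],[[-28,-2,44],0,0]]'
python3 -c "
from h import *
st();prof();st()"
```

```text
t: 8.5
eef_pos: [0.5348, -0.1959, 0.047]
tool_rot: [[-0.151, 0.989, -0.001], [0.989, 0.151, 0.0], [0.0, -0.001, -1.0]]
ft_force: [-0.5, 0.4, 1.1]
finger_gap: 0.0
grasp_force: 0.0
t 8.50 stand xy [-37.    1.4] z 47.0 F stand [0.5 0.4] fz 1.1 gap 0.0 yaw 1.7220
[(-60, 47), (-50, 47), (-40, 47), (-30, 47), (-20, 47), (-10, 48), (0, 48), (10, 47), (20, 47), (30, 47), (40, 47), (50, '')]
t 8.55 stand xy [-37.2   1. ] z 47.7 F stand [-0.1 -0.4] fz 0.4 gap 0.1 yaw 1.7220
```

```bash
python3 -m pendant '[[[-1,1,8],0,0],[[-1,1,15],0,0],[[-1,1,16],0,0],[[-1,1,17],0,0],[[-1,1,18],0,0]]'
python3 -c "
from h import *
st();st()"
python3 -m pendant '[[[0,0,0.5],0,0],[[0,0,1],0,0],[[0,0,1.5],0,0],[[0,0,2],0,0]]'
```

```text
t: 9.05
eef_pos: [0.5361, -0.1969, 0.029]
tool_rot: [[-0.15, 0.989, 0.0], [0.989, 0.15, -0.0], [-0.0, 0.0, -1.0]]
ft_force: [0.1, -0.1, 0.0]
finger_gap: -0.0002
grasp_force: 0.0
t 9.05 stand xy [-38.2   0.3] z 29.0 F stand [-0.1 -0.1] fz 0.0 gap -0.2 yaw 1.7218
t 9.05 stand xy [-38.2   0.3] z 29.0 F stand [-0.1 -0.1] fz 0.0 gap -0.2 yaw 1.7218
t: 9.45
eef_pos: [0.5361, -0.1969, 0.0277]
tool_rot: [[-0.15, 0.989, 0.001], [0.989, 0.15, -0.0], [-0.001, 0.001, -1.0]]
ft_force: [-2.5, 1.6, 10.1]
finger_gap: 0.0002
grasp_force: 5.1
```

```bash
python3 -m pendant '[[[0,0,0],0,0],[[0,0,0],0,0]]'
```

```text
t: 9.65
eef_pos: [0.5361, -0.1969, 0.0277]
tool_rot: [[-0.15, 0.989, 0.001], [0.989, 0.15, -0.0], [-0.001, 0.001, -1.0]]
ft_force: [-2.3, 1.0, 6.8]
finger_gap: -0.0
grasp_force: 3.6
```

```bash
python3 -m pendant '[[[0,0,0.2],0,0],[[0,0,0.2],0,0]]'; python3 -m pendant '[[[0,0,0],0,0]]'
```

```text
t: 9.85
eef_pos: [0.5361, -0.1969, 0.0277]
tool_rot: [[-0.15, 0.989, 0.001], [0.989, 0.15, -0.001], [-0.001, 0.001, -1.0]]
ft_force: [-2.2, 1.8, 9.0]
finger_gap: -0.0
grasp_force: 4.3
t: 9.95
eef_pos: [0.5361, -0.1969, 0.0277]
tool_rot: [[-0.151, 0.989, 0.001], [0.989, 0.151, -0.001], [-0.001, 0.001, -1.0]]
ft_force: [-3.0, 1.1, 8.4]
finger_gap: -0.0
grasp_force: 4.3
```

```bash
python3 -m pendant '[[[0,0,0.2],0,0],[[0,0,0.2],0,0],[[0,0,0.2],0,0],[[0,0,0.2],0,0]]'; python3 -m pendant '[[[0,0,0],0,0],[[0,0,0],0,0],[[0,0,0],0,0],[[0,0,0],0,0]]';python3 -m pendant '[[[0,0,0],0,0],[[0,0,0],0,0],[[0,0,0],0,0],[[0,0,0],0,0]]'; python3 -m pendant '[[[0,0,0],0,0],[[0,0,0],0,0]]'
```

```text
t: 10.35
eef_pos: [0.5361, -0.1969, 0.0277]
tool_rot: [[-0.151, 0.989, 0.001], [0.989, 0.151, -0.001], [-0.001, 0.001, -1.0]]
ft_force: [-1.8, 1.3, 9.5]
finger_gap: -0.0
grasp_force: 5.1
t: 10.75
eef_pos: [0.5361, -0.1969, 0.0277]
tool_rot: [[-0.151, 0.989, 0.001], [0.989, 0.151, -0.001], [-0.001, 0.001, -1.0]]
ft_force: [-2.5, 1.5, 10.2]
finger_gap: -0.0002
grasp_force: 5.1
t: 11.15
eef_pos: [0.5361, -0.1969, 0.0277]
tool_rot: [[-0.151, 0.989, 0.001], [0.989, 0.151, -0.001], [-0.001, 0.001, -1.0]]
ft_force: [-3.1, 1.2, 10.3]
finger_gap: 0.0
grasp_force: 5.1
t: 11.35
eef_pos: [0.5361, -0.1969, 0.0277]
tool_rot: [[-0.151, 0.989, 0.001], [0.989, 0.151, -0.001], [-0.001, 0.001, -1.0]]
ft_force: [-3.6, -0.0, 9.8]
finger_gap: 0.0001
grasp_force: 5.1
```

The press held at about 10 N (9.5 to 10.3 N) for over a second. Contact at TCP z=28 and a face at 47.5 by camera put the tips about 19.5 mm behind the TCP. Next I retract and measure the nest and vial from the wrist.

```bash
python3 -m pendant '[[[0,0,-10],0,0],[[0,0,-50],0,0],[[0,0,-100],0,0],[[-37,-91,-150],0,55],[[-37,-91,-222],0,55],[[-37,-91,-222],0,55],[[-37,-91,-222],0,55],[[-37,-91,-222],0,55],[[-37,-91,-222],0,55]]'
python3 - <<'E'
from h import *
c=grab('wrist');st();P=wpts(c);s=(P[...,:2]-O)@E.T*1000;z=P[...,2]*1000
I=c['z_map']>0
L=I&(abs(s[...,1])<28)&(s[...,0]>-52)&(s[...,0]<-20);print('face z',np.median(z[L]),'table',np.median(z[I&(s[...,0]>-110)&(s[...,0]<-70)&(abs(s[...,1])<30)]))
K=I&(abs(s[...,1])<50)&(abs(s[...,0])<75)&(z>40)&(z<60);print('ledge y',np.percentile(s[K],[1,5,95,99],axis=0).round(1).tolist())
R=I&(np.hypot(s[...,0]-4,s[...,1])<28)&(z>np.median(z[L])+3.5);q=s[R];print('rim',len(q))
from scipy.optimize import least_squares
# rim outer circle 41/inside 33 -> mean r 18.5
r=least_squares(lambda p:np.hypot(*(q-p).T)-18.5,[4,0],loss='soft_l1');print('nest stand',r.x.round(2),'world',(O+E.T@r.x/1000).round(4))
v=P[I&(np.hypot(P[...,0]-.4765,P[...,1]+.3085)<.03)&(P[...,2]>.088)];print('vial',len(v),v.mean(0).round(4),cv2.minEnclosingCircle(v[:,:2].astype(np.float32)))
vc=cv2.minEnclosingCircle(v[:,:2].astype(np.float32))[0];print('vial stand',(E@(np.array(vc)-O)*1000).round(1))
im=c['img'][0:300,200:400];cv2.imwrite('pics/w4.png',cv2.resize(im,None,fx=2,fy=2,interpolation=cv2.INTER_CUBIC))
E
```

```text
t: 12.25
eef_pos: [0.4515, -0.2465, 0.2474]
tool_rot: [[-0.15, 0.989, -0.001], [0.989, 0.15, 0.001], [0.002, -0.001, -1.0]]
ft_force: [0.6, -0.7, -0.2]
finger_gap: 0.0551
grasp_force: 0.0
t 12.30 stand xy [-74.1  91.4] z 246.9 F stand [ 0.1 -0.9] fz 0.8 gap 55.0 yaw 1.7223
face z 47.103922266836875 table -0.23205513246951004
ledge y [[-55.4, -40.5], [-50.5, -31.7], [43.1, 29.3], [48.2, 40.7]]
rim 293
nest stand [ 3.13 -1.49] world [ 0.5315 -0.1558]
vial 363 [ 0.4776 -0.308   0.093 ] ((0.47821375727653503, -0.30897846817970276), 0.013263379223644733)
vial stand [-140.    74.7]
```

View pics/w4.png

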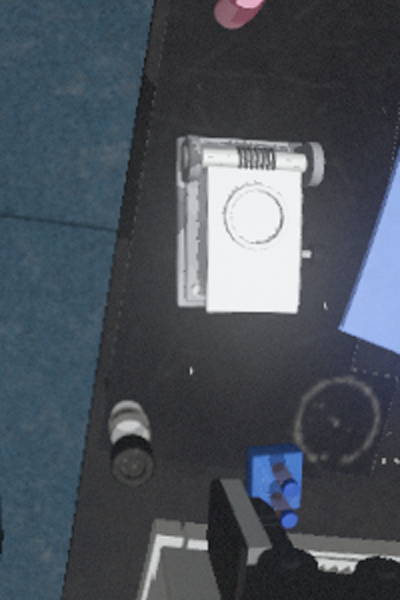

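Picture: the ledge is level with the nest ring at crop (254,215), and the black-capped, white-labelled tall vial is at (131,455). It is upright and matches the description. The pink one is at the top (240,8). I go down on the tall vial.

```bash
python3 -m pendant '[[[-65.5,16,0],0,55],[[-65.5,16,0],0,55],[[-65.5,16,50],0,55],[[-65.5,16,90],0,55],[[-65.5,16,90],0,55],[[-65.5,16,90],0,55]]' 25
python3 - <<'E'
from h import *
st();c=grab('wrist');P=wpts(c);I=c['z_map']>0
s=(P[...,:2]-O)@E.T*1000;z=P[...,2]*1000
m=I&(np.hypot(s[...,0]+140,s[...,1]-75)<25)&(z>50)&(z<105);print('vial',np.percentile(s[m],[2,50,98],axis=0).round(1).tolist(),m.sum())
m=I&(z>115)&(z<165)&(s[...,0]<-115)&(s[...,0]>-160)&(abs(s[...,1]-75)<60)
for lo in range(115,165,10):
  k=m&(z>lo)&(z<lo+10);y=s[...,1][k];x=s[...,0][k]
  if k.sum()>5:print(lo,k.sum(),'y-in',np.percentile(y[y<75],[2,95]).round(1) if (y<75).any() else '',np.percentile(y[y>75],[5,98]).round(1) if (y>75).any() else '', np.percentile(x,[5,95]).round(1))
E
```

```text
t: 12.9
eef_pos: [0.4776, -0.3091, 0.1584]
tool_rot: [[-0.151, 0.989, -0.001], [0.989, 0.151, 0.001], [0.001, -0.001, -1.0]]
ft_force: [0.7, -0.5, 0.4]
finger_gap: 0.0552
grasp_force: 0.0
t 12.90 stand xy [-140.    75.3] z 158.4 F stand [-0.6 -0.6] fz 0.4 gap 55.2 yaw 1.7226
vial [[-151.3, 63.3], [-138.0, 75.3], [-127.6, 86.6]] 942
```

```bash
python3 -m pendant '[[[0,0,40],0,55],[[0,0,80],0,55],[[0,0,110],0,55],[[0,0,130],0,55],[[0,0,144],0,55],[[0,0,144],0,55]]'
python3 -m pendant '[[[0,0,0],0,34],[[0,0,0],0,34],[[0,0,0],0,26],[[0,0,0],0,24],[[0,0,0],0,24],[[0,0,0],0,24],[[0,0,0],0,24]]' 25
```

```text
t: 13.55
eef_pos: [0.4778, -0.3097, 0.0148]
tool_rot: [[-0.151, 0.989, 0.0], [0.989, 0.151, -0.0], [-0.0, 0.0, -1.0]]
ft_force: [1.0, -0.6, 0.3]
finger_gap: 0.0551
grasp_force: 0.0
t: 14.25
eef_pos: [0.4779, -0.31, 0.0161]
tool_rot: [[-0.15, 0.989, 0.002], [0.989, 0.15, -0.002], [-0.002, 0.002, -1.0]]
ft_force: [-0.2, 1.1, 6.1]
finger_gap: 0.0262
grasp_force: 24.3
```

Opening is 26.2 mm with 6 N upward. I look before lifting.

```bash
python3 - <<'E'
from h import *
st();c=grab('wrist');d=grab('scene')
A=cv2.resize(c['img'][150:384,150:362],None,fx=1.9,fy=1.9,interpolation=cv2.INTER_CUBIC);B=cv2.resize(d['img'][250:340,285:375],(390,390),interpolation=cv2.INTER_CUBIC)
im=np.zeros((450,800,3),np.uint8);im[:A.shape[0],:A.shape[1]]=A;im[:390,410:]=B;cv2.imwrite('pics/g1.png',im)
E
```

```text
t 14.25 stand xy [-141.    75.3] z 16.1 F stand [ 1.1 -0. ] fz 6.1 gap 26.2 yaw 1.7218
```

View pics/g1.png

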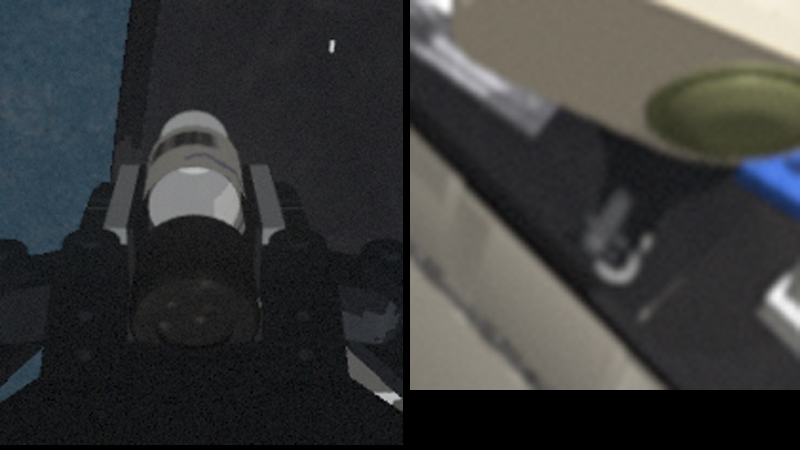

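Both pads hold the cap squarely and the vial is upright between them. I lift and carry it to above the nest.

```bash
python3 -m pendant '[[[0,0,-5],0,24],[[0,0,-20],0,24],[[0,0,-50],0,24],[[0,0,-80],0,24],[[0,0,-95],0,24],[[0,0,-95],0,24]]'
python3 -m pendant '[[[25,13,0],0,24],[[55,29,0],0,24],[[85,45,0],0,24],[[115,61,0],0,24],[[135,71,0],0,24],[[143,75.5,0],0,24],[[143,75.5,0],0,24],[[143,75.5,0],0,24]]'
python3 - <<'E'
from h import *
st();c=grab('wrist');P=wpts(c);I=c['z_map']>0;s=(P[...,:2]-O)@E.T*1000;z=P[...,2]*1000
m=I&(np.hypot(s[...,0]-4,s[...,1])<22)&(z>70)
for lo in range(80,230,10):
  k=m&(z>lo)&(z<lo+10)
  if k.sum()>15:print(lo,k.sum(),np.percentile(s[k],[2,50,98],axis=0).round(1).tolist())
F=I&(abs(s[...,1])<45)&(abs(s[...,0])<50)&(z>44)&(z<51);print('ledge',np.percentile(s[...,1][F],[3,97]).round(1),'z',np.median(z[F]))
R=I&(np.hypot(s[...,0]-4,s[...,1])<26)&(z>51)&(z<57);q=s[R]
print('rim vis',len(q),np.percentile(q,[1,50,99],axis=0).round(1).tolist())
cv2.imwrite('pics/g2.png',cv2.resize(c['img'][100:384,130:382],None,fx=2,fy=2,interpolation=cv2.INTER_CUBIC))
E
```

```text
t: 14.95
eef_pos: [0.4781, -0.3101, 0.1122]
tool_rot: [[-0.151, 0.989, 0.004], [0.989, 0.151, -0.004], [-0.004, 0.003, -1.0]]
ft_force: [0.3, 0.1, -0.0]
finger_gap: 0.0259
grasp_force: 24.8
t: 15.75
eef_pos: [0.5301, -0.1575, 0.1092]
tool_rot: [[-0.15, 0.989, -0.001], [0.989, 0.15, -0.0], [0.0, -0.001, -1.0]]
ft_force: [0.0, 0.1, -0.8]
finger_gap: 0.0265
grasp_force: 24.8
t 15.75 stand xy [1.7 0.1] z 109.2 F stand [ 0.1 -0.1] fz -0.8 gap 26.5 yaw 1.7214
90 91 [[6.7, -11.3], [13.1, -0.1], [14.3, 10.5]]
100 162 [[8.3, -10.2], [13.3, -0.4], [14.5, 9.7]]
110 147 [[7.5, -13.0], [14.9, -0.7], [16.4, 12.2]]
120 326 [[-1.7, -13.7], [14.6, -1.0], [16.4, 11.8]]
130 1422 [[-2.4, -18.1], [9.3, -0.7], [16.5, 17.5]]
140 968 [[-2.8, -19.5], [11.2, -0.7], [16.5, 20.4]]
150 439 [[0.8, -20.0], [11.7, 12.5], [12.5, 21.2]]
160 975 [[-3.8, -19.4], [11.4, -0.7], [15.3, 18.3]]
170 1404 [[-9.6, -19.3], [13.0, 0.0], [15.5, 19.0]]
180 3386 [[-7.3, -18.0], [9.1, -0.4], [15.3, 18.1]]
190 388 [[6.0, -16.9], [17.7, 11.7], [18.6, 16.8]]
200 2045 [[10.3, -16.9], [12.5, 0.2], [18.6, 16.6]]
210 3120 [[10.9, -16.5], [12.5, -0.2], [18.8, 16.2]]
220 2476 [[11.0, -14.6], [19.9, 1.2], [21.3, 14.5]]
ledge [-31.3  28.1] z 47.31706182418402
rim vis 550 [[-9.6, -21.0], [11.7, -3.0], [22.8, 18.0]]
```

View pics/g2.png

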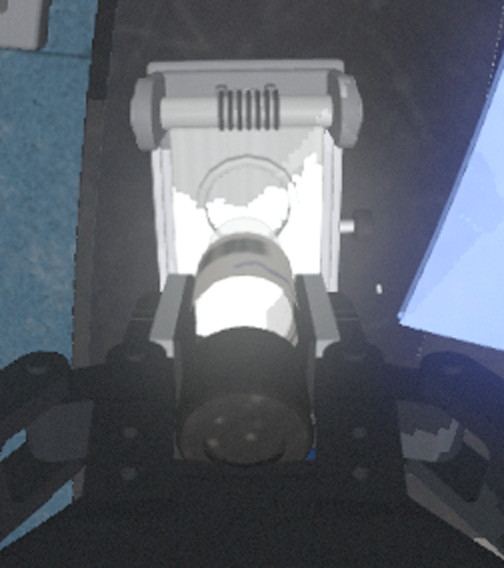

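Vial centre reads y≈-0.7 and x≈2.4; nest y≈-1.5 and x≈2.5. I nudge 0.8 mm and lower carefully.

```bash
python3 -m pendant '[[[0.3,0.8,15],0,24],[[0.3,0.8,30],0,24],[[0.3,0.8,36],0,24],[[0.3,0.8,37],0,24],[[0.3,0.8,38],0,24],[[0.3,0.8,39],0,24],[[0.3,0.8,39],0,24]]'; python3 -c "from h import *;st()"
```

```text
t: 16.5
eef_pos: [0.5313, -0.1564, 0.0709]
tool_rot: [[-0.15, 0.989, 0.001], [0.989, 0.15, -0.0], [-0.0, 0.001, -1.0]]
ft_force: [-0.1, -0.1, -0.8]
finger_gap: 0.0263
grasp_force: 24.8
t 16.50 stand xy [ 2.5 -1.2] z 70.9 F stand [-0.1  0.2] fz -0.8 gap 26.3 yaw 1.7217
```

```bash
python3 -m pendant '[[[0,0,1],0,24],[[0,0,2],0,24],[[0,0,3],0,24],[[0,0,3],0,24]]'; python3 -c "from h import *;st()"
```

```text
t: 16.9
eef_pos: [0.5311, -0.1562, 0.0674]
tool_rot: [[-0.15, 0.989, -0.0], [0.989, 0.15, 0.0], [0.0, -0.0, -1.0]]
ft_force: [0.1, -0.2, 0.6]
finger_gap: 0.0262
grasp_force: 24.8
t 16.90 stand xy [ 2.8 -1. ] z 67.4 F stand [-0.2 -0. ] fz 0.6 gap 26.2 yaw 1.7218
```

```bash
python3 -m pendant '[[[0,0,1],0,24],[[0,0,2],0,24],[[0,0,2.5],0,24],[[0,0,2.5],0,24]]'; python3 -c "from h import *;st()"; python3 -m pendant '[[[0,0,0.5],0,24],[[0,0,1],0,24],[[0,0,1],0,24]]'
```

```text
t: 17.3
eef_pos: [0.5311, -0.1563, 0.0649]
tool_rot: [[-0.15, 0.989, -0.0], [0.989, 0.15, 0.0], [0.0, -0.0, -1.0]]
ft_force: [-0.5, -0.5, -1.0]
finger_gap: 0.0263
grasp_force: 24.8
t 17.30 stand xy [ 2.7 -1. ] z 64.9 F stand [-0.4  0.6] fz -1.0 gap 26.3 yaw 1.7219
t: 17.6
eef_pos: [0.5312, -0.1563, 0.0643]
tool_rot: [[-0.15, 0.989, 0.0], [0.989, 0.15, -0.0], [-0.0, 0.0, -1.0]]
ft_force: [0.1, -0.2, 3.5]
finger_gap: 0.0266
grasp_force: 25.1
```

Floor contact at 3.5 N, 5 mm below the rim height. I release and withdraw.

```bash
python3 -m pendant '[[[0,0,0],0,28],[[0,0,0],0,32],[[0,0,0],0,38],[[0,0,0],0,44],[[0,0,0],0,50],[[0,0,0],0,50]]'; python3 -m pendant '[[[0,0,-10],0,50],[[0,0,-30],0,50],[[0,0,-60],0,50],[[0,0,-100],0,50],[[0,0,-140],0,50],[[-100,-60,-150],0,50],[[-100,-60,-150],0,50],[[-100,-60,-150],0,50],[[-100,-60,-150],0,50]]'
python3 - <<'E'
from h import *
st();c=grab('wrist');P=wpts(c);I=c['z_map']>0;s=(P[...,:2]-O)@E.T*1000;z=P[...,2]*1000
m=I&(np.hypot(s[...,0]-3,s[...,1]+1)<25)
t=m&(z>135);print('top',t.sum(),np.percentile(z[t],[5,50,95]).round(1),cv2.minEnclosingCircle(s[t].astype(np.float32)))
k=m&(z>60)&(z<85);print('low',k.sum(),np.percentile(s[k],[2,50,98],axis=0).round(1).tolist())
k=I&(abs(s[...,1])<28)&(s[...,0]>-52)&(s[...,0]<-20);print('face',np.median(z[k]))
d=grab('scene')
A=cv2.resize(c['img'][0:300,150:450],(400,400));B=cv2.resize(d['img'][170:320,230:380],(400,400),interpolation=cv2.INTER_CUBIC)
cv2.imwrite('pics/f1.png',np.hstack([A,B]))
E
```

```text
t: 18.2
eef_pos: [0.5311, -0.1563, 0.064]
tool_rot: [[-0.15, 0.989, -0.0], [0.989, 0.15, 0.0], [0.0, -0.0, -1.0]]
ft_force: [0.3, -0.9, 0.6]
finger_gap: 0.0501
grasp_force: 0.0
t: 19.1
eef_pos: [0.4861, -0.266, 0.2146]
tool_rot: [[-0.147, 0.989, 0.001], [0.989, 0.147, -0.001], [-0.001, 0.0, -1.0]]
ft_force: [0.5, 1.2, -0.5]
finger_gap: 0.0502
grasp_force: 0.0
t 19.10 stand xy [-98.8  60.3] z 214.6 F stand [ 1.1 -0.7] fz -0.5 gap 50.2 yaw 1.7184
top 812 [136.7 141.6 143.9] ((3.3274383544921875, -1.421250581741333), 13.138518333435059)
low 84 [[-8.3, -1.4], [0.2, 9.0], [16.9, 11.5]]
face 47.19297350912459
```

View pics/f1.png

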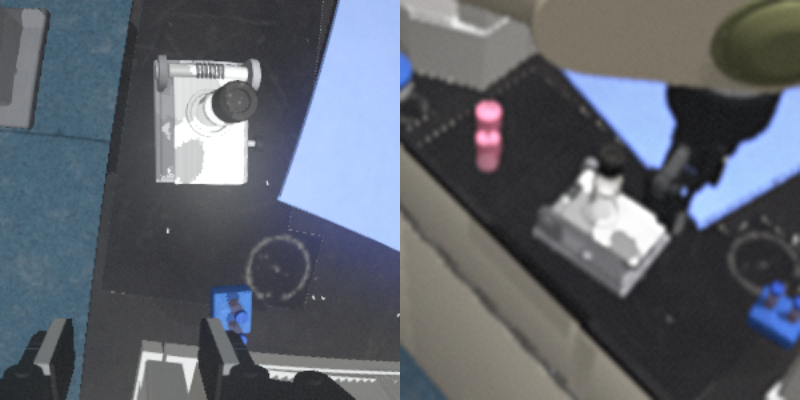

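The vial stands upright in the nest at left-half (215,110): cap top at 142 mm (47 + 95), centred at (3.3,-1.4), ledge still level, bystanders in place.

```bash
python3 -c "
from cell import *
print(job_done())"
```

```text
the job is handed in; nothing more can be done
None
```

The job is handed in at about 19 s: the ledge snapped level and held about 10 N for over a second, and the tall vial stands released and upright in the nest. The highest force I read on the stand was about 12 N, and nothing else in view had moved.

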